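# Close up the vial racks and hold the loaded carrier level

## Task

The vial rack at the open end of the small metal carrier has slipped outwards: push it back in along the carrier until it sits flush against the other rack, with no gap between them. Then take the carrier by the middle of its arched handle, lift it with both racks at least 5 cm clear of the bench, and finish while holding it up there, level and still. Leave everything else on the bench where it is.

Things in the scene. Friction and masses are not known exactly. Their poses are not given: they have to be found in the camera images.
- carrier: Free-standing rack carrier of bare sheet aluminium, 280 g, 700 g with its racks (+-15 %). Origin: underside, straight below the handle's middle; x runs from the open end to the stop, z up. Floor x -118 to +97 mm, 101 mm wide, 8 mm above the bench; side lips to 22 mm, inner faces at y +-48 mm; stop wall to 38 mm, inner face at x +94 mm; no wall at the -x end. Starts to slide at 3 to 5 N.
- carrier_grip (a point): Centre of the carrier's black handle sleeve, 115 mm above the carrier's underside: a flat-sided bar 16 mm thick (carrier x), 74 mm long (carrier y), 20 mm high, on two flat uprights (22 mm wide) at carrier x 0, y +-52 mm. The vial caps below it reach to 73 mm above the bench. Axes as the carrier's.
- rack_in: White plastic rack with nine white-capped glass specimen vials, standing against the carrier's stop. 92 x 92 mm, rack 42 mm high, caps to 65 mm above its underside; 210 g. The vials cannot come out. Origin: centre of its underside, 8 mm above the bench; x axis as the carrier's. It reaches about to the handle's plane.
- rack_out: Same rack (92 x 92 x 42 mm, caps to 65 mm), slipped towards the carrier's open end and jutting a little out of it: gap of 16 to 36 mm to rack_in. Origin: centre of its underside, 8 mm above the bench; x axis along the carrier, towards rack_in. Slides on the floor between the lips (2 mm play each side) at 1 to 2 N. Flush, the two origins are 92 mm apart.
- rack_out_end (a point): Middle of rack_out's outer end wall, the upright plane face (92 mm wide, 8 to 50 mm above the bench) at the carrier's open end where it can be pushed: 46 mm out from rack_out's origin, 32 mm above the bench. Pushed at this height or lower the rack slides without tipping. Axes as rack_out's.
- fly_vial: Bystander: single plugged fly vial standing on the bench beside the carrier, 25 mm diameter, 107 mm tall. Origin: centre of underside.
- fly_bottle: Bystander: squat glass fly bottle with a plug standing beside the carrier, 56 mm diameter, 108 mm tall. Origin: centre of underside.
- dish: Bystander: closed 60 mm culture dish, 14 mm high, lying behind the carrier's stop. Origin: centre of underside.
- brush: Bystander: thin wooden brush, 155 mm long, lying alongside the carrier. Origin: on the underside near its middle, x towards the bristles.
- forceps: Bystander: steel forceps, 110 mm long, 8 mm high, lying alongside the carrier. Origin: centre of underside, x towards the tips.
- rack_spare: Bystander: same kind of vial rack with only four vials, standing alone on the bench well to one side, not in the carrier. Origin: centre of underside.
- slide_box: Bystander: flat grey box for slides, 99 x 85 x 35 mm, well to the other side. Origin: centre of underside.

How it is judged:
By the outcome, as a careful person would: the job done as asked, in the order asked, and still so for the second after the job is handed in, while the arm keeps its last pose, push and grip.
It also fails if it takes over 48 s, if anything falls off the work surface, if the arm or the gripper's body presses on something with over 40 N, if the wrist force passes 120 N, or if a joint passes its speed limit or range.

## Robot

A 6-joint arm with a two-finger parallel gripper is mounted at the origin on the work surface. World frame = base frame: x ahead of the robot, y to its left, z up, the work surface at z = 0. Lengths are in m, angles in rad, forces in N, time in s.
With the tool pointing down it reaches from about 0.35 to 0.8 m from the base axis. Payload 7.3 kg.
Tool frame: the origin (TCP) lies midway between the tips of the shut fingers; the grasp point (between the pads) lies 19 mm behind it; z points along the fingers, x is the direction in which the jaws open and shut, and the axes are right-handed (so a half turn about z gives the same grasp; the last joint's range is limited). The gripper opens to 85 mm and grips with 20 to 120 N. Pads are 22 mm wide; open, the fingers measure 114 mm over their backs; the gripper's body (76 mm by 85 mm) begins 54 mm behind the grasp point. The pads swing forward as they close: fully open they stand 13 mm farther back than shut.
Start: joints at [-1.317, 0.342, 1.524, -0, 1.275, -0.146], TCP at [0.204, -0.484, 0.231] pointing down, gripper open.
Joint ranges: [-2.53, 2.53], [-0.77, 2.02], [0.04, 2.7], [-1, 4.14], [0.28, 2.66], [-3.11, 3.11]. Speed limits (rad/s): [2.57, 2.57, 3.14, 3.14, 3.14, 3.14].

## Interface

Orientations are given as a rotation vector (axis times angle).
In Python, from bench import get_state, get_image, finish_job gives the robot as it stands.
- The arm moves only by the tool jog_arm, never from a script. Its argument "moves" is one flat list of numbers, 7 for each row, row after row: the opening, from 0 (shut) to 1 (fully open), then the shift along the tool's x, y, z normalised to -1 to 1, where 1 is 200 mm, then the turn, a rotation vector about the tool's x, y, z normalised to -1 to 1, where 1 is 90 degrees. In form: [fingers, x, y, z, wx, wy, wz, fingers, x, y, z, wx, wy, wz, ...]. A call has 1 to 20 rows; each row is the pose to reach, as a shift and turn from the pose measured when the call began, along the tool's axes at that moment; what a row does not reach only later rows make up. A row lasts 1/12 s, in which the tool goes at most 41.7 mm and 7.16 degrees, less where a joint would pass 70% of its speed; a pose out of reach is approached as far as the arm can. A call with a number of a shift or a turn outside -1 to 1 is refused whole. A call with a gripper value outside its range is refused whole. The fingers move at their own pace and stop on an object; "grip_force" is the grip in N (left out, the last holds). Time passes only in rows, so rows that repeat a pose let the fingers close. It gives the time, the measured TCP pose, the force and the opening at its end, in the units of the state.
- get_state(): the state, without advancing time (a new reading comes with each control period).
- get_image(name): name is "scene" or "top" or "wrist"; returns a dict with "image" (420x560x3 uint8, blue, green, red), "mtx" (3x3 intrinsics, pixels), "distortion" ([k1, k2, p1, p2, k3] as OpenCV has them; the pictures are not rectified), "view" (4x4, takes a point from world to camera coordinates). Camera axes: x right, y down, z forward; pixel columns grow to the right and rows downward; lengths in m; the calibration is good to about 2 mm. A picture is of the moment at which its call begins. There is no depth.
- finish_job(): hands the job in, once; it reports no verdict.
The state is a dict: "t": time; "joints": joint angles; "joint_velocities": joint speeds; "effort": joint torques, N m; "ee_pos": TCP position; "eef_rot": TCP orientation; "wrist_force": force on the tool from outside, world axes, zero at the start; "wrist_torque": the same for the moment, N m; "finger_gap": opening from 0.0 (shut) to 1.0 (fully open).
Only numpy, scipy, OpenCV 4.12 (cv2) and the standard library are available. Lean on these libraries where they do the work, as an engineer would, in place of code of your own. Each camera call takes 0.05 s, during which the arm holds its last target.

## Working session

There is one attempt and no reset: what is moved stays moved. The work goes in short steps, Python scripts to look and compute and a tool call to move; the robot and the scene stay as the last step left them, time stands still between calls to the robot, and variables do not carry over. Pictures are saved under pics/ and viewed, and the job is handed in when it is done.

Besides the shell and the picture viewer there is one more tool, called after "Call:" as name(argument=value, ...) on one line, values as JSON. jog_arm: Moves the arm, as the interface text tells. Scaled input: -1 to 1 covers 200 mm each way for a shift and 90 degrees each way for a turn. Its arguments: {"type":"object","properties":{"moves":{"type":"array"},"grip_force":{"type":"number"}},"required":["moves"]}

```bash
mkdir -p pics; ls; cat > h.py <<'E'
import numpy as np,cv2
from bench import get_state,get_image,finish_job
def snap(n,f):
    d=get_image(n); cv2.imwrite(f'pics/{f}.png',d['image']); np.savez(f'pics/{f}.npz',**{k:np.array(v) for k,v in d.items()}); return d
def ray(f,uv):
    d=np.load(f'pics/{f}.npz'); V=d['view']
    p=cv2.undistortPoints(np.array(uv,float).reshape(-1,1,2),d['mtx'],d['distortion']).reshape(-1,2)
    R=V[:3,:3];t=V[:3,3]; c=-R.T@t
    return c,np.c_[p,np.ones(len(p))]@R
def onz(f,uv,z):
    c,r=ray(f,uv); return c+r*((z-c[2])/r[:,2])[:,None]
def proj(f,P):
    d=np.load(f'pics/{f}.npz'); V=d['view']
    return cv2.projectPoints(np.array(P,float).reshape(-1,1,3),cv2.Rodrigues(V[:3,:3])[0],V[:3,3],d['mtx'],d['distortion'])[0].reshape(-1,2)
def crop(f,x,y,w,h,s,o):
    im=cv2.imread(f'pics/{f}.png')[y:y+h,x:x+w]; cv2.imwrite(f'pics/{o}.png',cv2.resize(im,None,fx=s,fy=s,interpolation=cv2.INTER_CUBIC))
E
python3 - <<'E'
from h import *
snap('scene','s0');snap('top','t0');print(get_state())
E
```

```text
pics
{'t': 0.1, 'joints': array([-1.31699310e+00,  3.42680174e-01,  1.52491373e+00, -7.78780165e-06,
        1.27540015e+00, -1.45986855e-01]), 'joint_velocities': array([ 1.43210925e-03, -2.51009714e-03, -1.97309242e-03, -5.00742708e-05,
       -2.96352886e-03,  2.67374585e-05]), 'effort': array([ 1.86698839e-03, -4.34447587e+01, -2.46490449e+01, -2.09902951e-04,
        4.69299834e-03,  3.24233376e-06]), 'ee_pos': array([ 0.20427802, -0.48324338,  0.23068408]), 'eef_rot': array([-2.61753667e+00,  1.73558562e+00,  1.64550189e-03]), 'wrist_force': array([-0.86137365, -0.12233489, -0.68445688]), 'wrist_torque': array([ 0.00948019,  0.01767117, -0.02707153]), 'finger_gap': 0.9938496115968193}
```

View pics/s0.png

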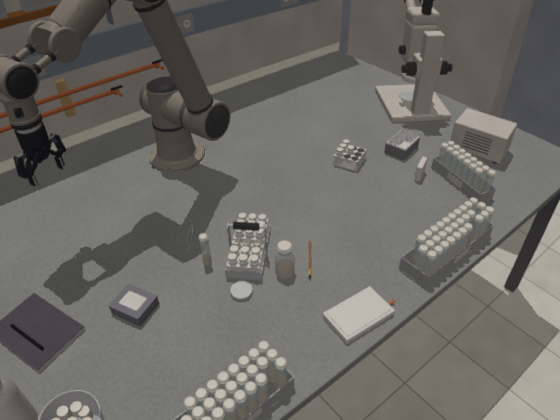

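View pics/t0.png

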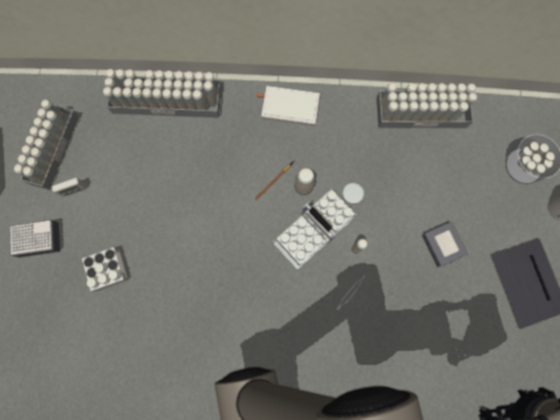

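```bash
python3 - <<'E'
from h import *
crop('t0',255,150,130,135,6,'t0c'); im=cv2.imread('pics/t0c.png'); cv2.imwrite('pics/t0c.png',im[:600] if 0 else cv2.resize(im,(577,600)))
crop('s0',180,190,130,115,5,'s0c')
print(np.load('pics/t0.npz')['mtx'])
for f in('t0','s0'):
  print(ray(f,[[0,0]])[0], onz(f,[[280,210]],0))
E
```

```text
[[448.45777651   0.         274.37032752]
 [  0.         448.45777651 213.60868899]
 [  0.           0.           1.        ]]
[ 3.70302392e-01 -6.50908524e-04  1.22106692e+00] [[0.65263684 0.00689228 0.        ]]
[ 1.4130477  -0.61011597  0.98525731] [[0.51246192 0.09836875 0.        ]]
```

View pics/t0c.png

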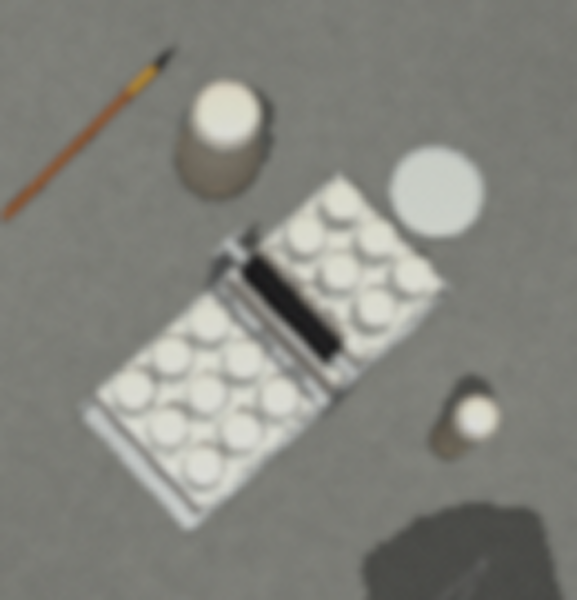

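View pics/s0c.png

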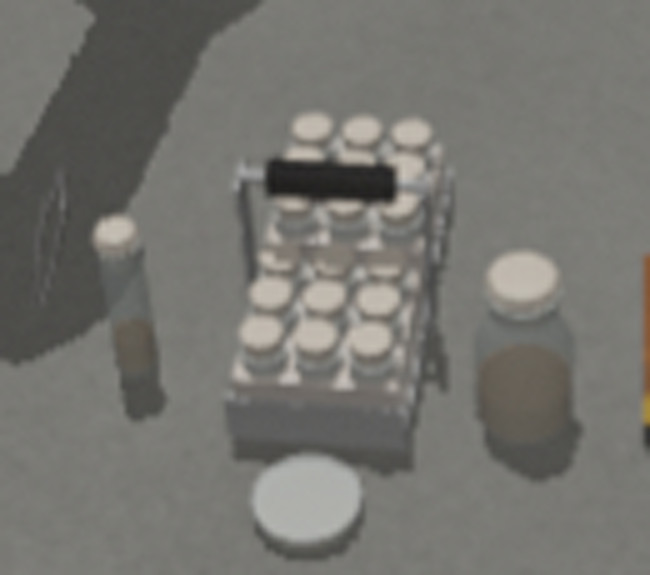

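```bash
python3 - <<'E'
from h import *
def c(p): return np.array(p)/4.44+[255,150]
P=lambda n,p,z: print(n,np.round(onz('t0',c(p),z)*1e3,1).tolist())
P('sleeve',[[250,265],[333,357],[262,257],[343,348]],.125)
P('outrack',[[95,400],[205,512],[330,400],[213,292]],.05)
P('strip',[[85,408],[190,528]],.008)
P('inrack',[[340,178],[445,285]],.05)
P('vial',[[478,417]],.107);P('vialb',[[447,447]],.0)
P('bottle',[[228,113]],.108);P('dish',[[437,192]],.014)
def s(p): return np.array(p)/5+[180,190]
print('scene sleeve',onz('s0',s([[267,160],[395,166]]),.125)*1e3)
print(onz('s0',s([[225,398],[415,405]]),.038)*1e3)
E
```

```text
sleeve [[628.6, -72.3, 125.0], [578.1, -120.6, 125.0], [633.6, -78.9, 125.0], [583.6, -126.0, 125.0]]
outrack [[559.1, 12.0, 50.0], [495.9, -56.1, 50.0], [566.3, -127.7, 50.0], [628.4, -55.5, 50.0]]
strip [[560.6, 18.3, 8.0], [490.2, -49.3, 8.0]]
inrack [[703.5, -130.2, 50.0], [639.9, -195.2, 50.0]]
vial [[551.2, -205.6, 107.0]]
vialb [[548.9, -206.3, 0.0]]
bottle [[723.0, -57.4, 108.0]]
dish [[707.8, -195.4, 14.0]]
scene sleeve [[ 583.60038479 -122.50389645  125.        ]
 [ 632.99574503  -70.92426835  125.        ]]
[[ 645.28765262 -201.6514638    38.        ]
 [ 715.59160535 -124.36036194   38.        ]]
```

```bash
cat > fit.py <<'E'
from h import *
from scipy.optimize import least_squares
def c(p): return np.array(p,float)/4.44+[255,150]
def s(p): return np.array(p,float)/5+[180,190]
obs=[('t0',c([250,265]),(-8,37,125)),('t0',c([262,257]),(8,37,125)),('t0',c([333,357]),(-8,-37,125)),('t0',c([343,348]),(8,-37,125)),
('t0',c([340,178]),(94,46,50)),('t0',c([445,285]),(94,-46,50)),
('s0',s([267,160]),(8,-37,125)),('s0',s([395,166]),(8,37,125)),('s0',s([225,398]),(97,-50.5,38)),('s0',s([415,405]),(97,50.5,38)),('s0',s([232,450]),(97,-50.5,0)),('s0',s([410,465]),(97,50.5,0))]
def T(q,P):
    P=np.atleast_2d(np.array(P,float))/1e3; C,S=np.cos(q[2]),np.sin(q[2])
    return np.c_[q[0]+C*P[:,0]-S*P[:,1],q[1]+S*P[:,0]+C*P[:,1],P[:,2]]
def res(q): return np.concatenate([proj(f,T(q,P))[0]-uv for f,uv,P in obs])
r=least_squares(res,[.605,-.1,-.8],loss='soft_l1')
q=r.x
if __name__=='__main__':
    print(q,np.degrees(q[2])); print(np.round(res(q).reshape(-1,2),1).tolist())
    # rack_out in carrier frame
    C,S=np.cos(q[2]),np.sin(q[2])
    w=onz('t0',c([[95,400],[205,512],[330,400],[213,292]]),.05)[:,:2]-q[:2]
    print(np.round(np.c_[C*w[:,0]+S*w[:,1],-S*w[:,0]+C*w[:,1]]*1e3,1).tolist())
    for g in(16,26,36):
        x=-90-g; print(g,np.round((proj('t0',T(q,[(x,46,50),(x,-46,50),(x,46,8),(x,-46,8),(x+92,46,50),(x+92,-46,50)]))-[255,150])*4.44).tolist())
    print(np.round((proj('t0',T(q,[(-118,50,22),(-118,-50,22),(-118,50,8),(-118,-50,8)]))-[255,150])*4.44).tolist())
E
python3 fit.py; python3 - <<'E'
from h import *
crop('t0',265,205,70,70,8,'t0d')
E
```

```text
[ 0.60722228 -0.09750243 -0.76037878] -43.56649513435393
[[-2.9, 0.5], [-1.0, -2.0], [-0.7, 0.8], [1.6, -1.5], [-0.4, -1.3], [0.2, -1.3], [-1.4, 1.9], [-0.3, 1.9], [-0.3, -0.7], [-1.7, -0.1], [-0.4, -1.9], [-0.2, -2.9]]
[[-110.3, 46.2], [-109.2, -46.7], [-8.9, -50.1], [-13.6, 45.0]]
16 [[100.0, 395.0], [208.0, 507.0], [100.0, 406.0], [204.0, 515.0], [211.0, 291.0], [319.0, 401.0]]
26 [[88.0, 407.0], [196.0, 519.0], [89.0, 417.0], [193.0, 526.0], [199.0, 303.0], [307.0, 412.0]]
36 [[76.0, 418.0], [184.0, 531.0], [77.0, 428.0], [181.0, 537.0], [187.0, 314.0], [295.0, 424.0]]
[[82.0, 411.0], [196.0, 531.0], [82.0, 415.0], [195.0, 533.0]]
```

View pics/t0d.png

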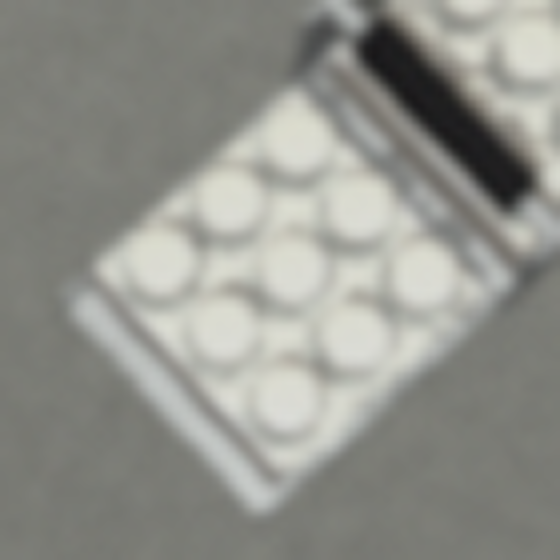

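```bash
cat >> h.py <<'E'
from scipy.spatial.transform import Rotation as Ro
def down(yaw,tilt=0,axisyaw=0):
    """tool x at yaw (horizontal), z down; then tip rotated toward direction axisyaw by tilt rad"""
    x=np.array([np.cos(yaw),np.sin(yaw),0]);z=np.array([0,0,-1.]);y=np.cross(z,x)
    R=Ro.from_matrix(np.c_[x,y,z])
    d=np.array([np.cos(axisyaw),np.sin(axisyaw),0]); ax=np.cross(z,d)
    return Ro.from_rotvec(ax*tilt)*R
def go(pos,R,quiet=0):
    s=get_state(); R0=Ro.from_rotvec(s['eef_rot'])
    sh=R0.inv().apply(np.array(pos)-s['ee_pos'])/.2; tu=(R0.inv()*R).as_rotvec()/(np.pi/2)
    print('shift',np.round(sh,3),'turn',np.round(tu,3),'rows>=',np.ceil(max(np.linalg.norm(sh)*200/41.7,np.linalg.norm(tu)*90/7.16)))
E
python3 - <<'E'
from h import *
from fit import q,T
R=Ro.from_rotvec(get_state()['eef_rot']).as_matrix();print(np.round(R,3))
print('jaw yaw deg',np.degrees(np.arctan2(R[1,0],R[0,0])),'carrier yaw',np.degrees(q[2]))
p=T(q,[(-190,0,0)])[0];p[2]=.25;print(p)
for y in (q[2]+np.pi/2,q[2]-np.pi/2,q[2],q[2]+np.pi): print(np.degrees(y));go(p,down(y))
E
```

```text
[[ 0.389 -0.921 -0.   ]
 [-0.921 -0.389  0.001]
 [-0.001 -0.    -1.   ]]
jaw yaw deg -67.09357776300425 carrier yaw -43.56649513435393
[0.46955303 0.0334448  0.25      ]
46.43350486564607
shift [-1.864 -2.227 -0.094] turn [-1.000e-03  0.000e+00 -1.261e+00] rows>= 16.0
-133.56649513435391
shift [-1.864 -2.227 -0.094] turn [0.    0.001 0.739] rows>= 14.0
-43.56649513435393
shift [-1.864 -2.227 -0.094] turn [-0.     0.001 -0.261] rows>= 14.0
136.43350486564609
shift [-1.864 -2.227 -0.094] turn [1.000e-03 0.000e+00 1.739e+00] rows>= 22.0
```

Call:
jog_arm(moves=[0, -0.93, -1, -0.1, 0, 0, -0.26, 0, -0.93, -1, -0.1, 0, 0, -0.26, 0, -0.93, -1, -0.1, 0, 0, -0.26, 0, -0.93, -1, -0.1, 0, 0, -0.26, 0, -0.93, -1, -0.1, 0, 0, -0.26, 0, -0.93, -1, -0.1, 0, 0, -0.26, 0, -0.93, -1, -0.1, 0, 0, -0.26, 0, -0.93, -1, -0.1, 0, 0, -0.26, 0, -0.93, -1, -0.1, 0, 0, -0.26, 0, -0.93, -1, -0.1, 0, 0, -0.26])

```text
t: 0.93
ee_pos: [0.316, -0.2344, 0.2509]
eef_rot: [-2.916, 1.168, 0.002]
wrist_force: [-0.3, -1.2, 0.2]
finger_gap: -0.001
```

```bash
python3 - <<'E'
from h import *
from fit import q,T
s=get_state();print(s['t'],s['ee_pos'],s['joints'],s['finger_gap'],s['wrist_force'])
snap('wrist','w1')
p=T(q,[(-190,0,0)])[0];p[2]=.25
go(p,down(q[2]+np.pi/2));go(p,down(q[2]))
E
```

```text
0.9333 [ 0.31601819 -0.23440299  0.25088409] [-8.33800853e-01  7.99621142e-02  1.80953235e+00  2.49652395e-04
  1.25334314e+00 -7.17662425e-02] -0.0013306881874618304 [-0.33775598 -1.22102328  0.19714395]
shift [-0.372 -1.5    0.005] turn [-1.000e-03  1.000e-03 -1.002e+00] rows>= 13.0
shift [-0.372 -1.5    0.005] turn [-0.     0.001 -0.002] rows>= 8.0
```

View pics/w1.png

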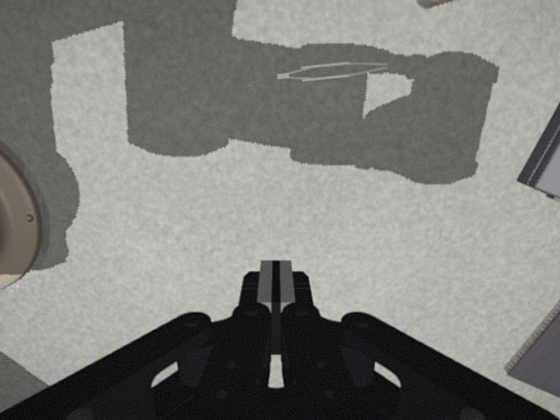

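```bash
python3 - <<'E'
from h import *
from fit import q,T
p=T(q,[(-40,-120,0)])[0];p[2]=.27
print(p);go(p,down(q[2]))
c,r=ray('w1',[[280,210],[280,0]]);print(c,r)
E
```

```text
[ 0.49553577 -0.15688359  0.27      ]
shift [ 0.38  -0.902 -0.096] turn [-0.     0.001 -0.002] rows>= 5.0
[ 0.36881627 -0.17961471  0.39334934] [[-0.19473902 -0.22049276 -0.95584638]
 [ 0.20673668  0.20082993 -1.13781072]]
```

Call:
jog_arm(moves=[0, 0.3, -0.95, -0.3, 0, 0, 0, 0, 0.3, -0.95, -0.3, 0, 0, 0, 0, 0.3, -0.95, -0.3, 0, 0, 0, 0, 0.3, -0.95, -0.3, 0, 0, 0, 0, 0.3, -0.95, -0.3, 0, 0, 0, 0, 0.3, -0.95, -0.3, 0, 0, 0, 0, 0.3, -0.95, -0.3, 0, 0, 0, 0, 0.3, -0.95, -0.3, 0, 0, 0])

```text
t: 1.65
ee_pos: [0.49, -0.14, 0.3098]
eef_rot: [-2.915, 1.171, 0.005]
wrist_force: [0.2, -0.9, 0.6]
finger_gap: -0.004
```

```bash
python3 - <<'E'
from h import *
s=get_state();print(s['t'],s['ee_pos'],s['joint_velocities'])
snap('wrist','w2')
E
```

```text
1.65 [ 0.4900355  -0.1400156   0.30978285] [-0.01845101 -0.01952325  0.02187641 -0.0005337  -0.00083682  0.00336639]
```

View pics/w2.png

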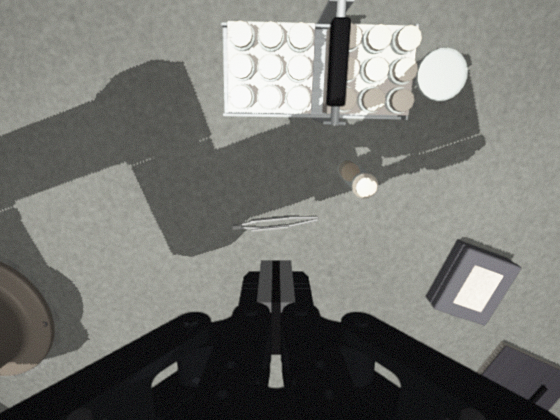

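Good wrist view: the carrier is at the top (x 222–420, y 0–120), the sleeve at (340, 62), the forceps at (275, 222), and the fly vial cap at (364, 186). I'll enlarge it.

```bash
python3 - <<'E'
from h import *
crop('w2',210,0,220,135,3.6,'w2c')
E
```

```text
(no output)
```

View pics/w2c.png

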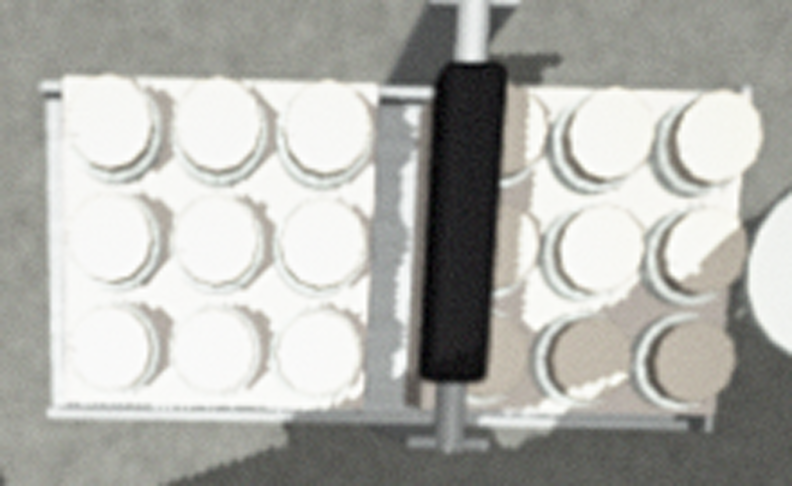

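```bash
cat > fit2.py <<'E'
from h import *
from fit import T,obs as o1,c as ct
def c(p): return np.array(p,float)/3.6+[210,0]
w=[([40,85],(-118,50.5,22)),([48,414],(-118,-50.5,22)),([712,430],(97,-50.5,38)),([750,88],(97,50.5,38)),
([437,65],(-8,37,125)),([505,65],(8,37,125)),([487,380],(8,-37,125)),([422,377],(-8,-37,125))]
obs=[('w2',c(a),b) for a,b in w]
def mk(obs): return lambda q: np.concatenate([proj(f,T(q,P))[0]-uv for f,uv,P in obs])
from scipy.optimize import least_squares
q2=least_squares(mk(obs),[.607,-.0975,-.76],loss='soft_l1').x
q3=least_squares(mk(obs+o1),[.607,-.0975,-.76],loss='soft_l1').x
if __name__=='__main__':
    for q in(q2,q3): print(q,np.degrees(q[2]))
    print(np.round(mk(obs)(q2).reshape(-1,2),1).tolist())
    q=q2;C,S=np.cos(q[2]),np.sin(q[2])
    def loc(f,uv,z):
        w=onz(f,uv,z)[:,:2]-q[:2]; return np.round(np.c_[C*w[:,0]+S*w[:,1],-S*w[:,0]+C*w[:,1]]*1e3,1).tolist()
    print('rackout',loc('w2',c([[62,76],[63,405],[378,85],[358,405]]),.05))
    print('rackin right',loc('w2',c([[748,90],[712,415]]),.05))
    print('sleeve side z125',loc('w2',c([[463,220]]),.125), 'top img',loc('t0',ct([[297,307]]),.125))
    print('vial',loc('w2',np.array([[364,186]]),.107),'forceps',loc('w2',np.array([[234,227],[318,217]]),0),'dish',loc('w2',np.array([[442,74]]),.014),'bottle',loc('t0',ct([[228,113]]),.108))
E
python3 fit2.py
```

```text
[ 0.60518284 -0.09893846 -0.77749517] -44.54719183370439
[ 0.60553857 -0.09847956 -0.77380882] -44.335979759665
[[-0.8, -0.4], [-0.6, 1.2], [-0.6, 0.4], [-0.6, -0.5], [0.8, -1.9], [0.8, -1.4], [0.0, 1.6], [0.3, 2.1]]
rackout [[-106.6, 47.1], [-108.4, -45.4], [-15.1, 45.9], [-17.3, -44.1]]
rackin right [[92.8, 47.1], [92.8, -45.0]]
sleeve side z125 [[-0.5, 1.6]] top img [[0.8, -0.1]]
vial [[35.8, -113.6]] forceps [[-110.2, -198.8], [4.6, -182.6]] dish [[141.2, 2.3]] bottle [[54.9, 112.2]]
```

```bash
cat > pose.py <<'E'
from h import *
from fit import T
q=np.array([.6053,-.0988,np.radians(-44.5)])
def loc(p):
    w=np.array(p)[:2]-q[:2];C,S=np.cos(q[2]),np.sin(q[2]); return np.array([C*w[0]+S*w[1],-S*w[0]+C*w[1]])*1e3
def to(x,y,z,R):
    go(T(q,[(x,y,z)])[0],R)
RP=down(q[2]+np.pi/2,np.radians(8),q[2])
RG=down(q[2])
E
python3 - <<'E'
from pose import *
print(np.round(RP.as_matrix(),3)); to(-170,0,200,RP)
E
```

```text
[[ 0.701  0.706  0.099]
 [ 0.713 -0.694 -0.098]
 [ 0.     0.139 -0.99 ]]
shift [-0.574 -0.56   0.551] turn [-0.071  0.071 -0.991] rows>= 13.0
```

Call:
jog_arm(moves=[0, -0.57, -0.56, 0.55, -0.071, 0.071, -0.99, 0, -0.57, -0.56, 0.55, -0.071, 0.071, -0.99, 0, -0.57, -0.56, 0.55, -0.071, 0.071, -0.99, 0, -0.57, -0.56, 0.55, -0.071, 0.071, -0.99, 0, -0.57, -0.56, 0.55, -0.071, 0.071, -0.99, 0, -0.57, -0.56, 0.55, -0.071, 0.071, -0.99, 0, -0.57, -0.56, 0.55, -0.071, 0.071, -0.99, 0, -0.57, -0.56, 0.55, -0.071, 0.071, -0.99, 0, -0.57, -0.56, 0.55, -0.071, 0.071, -0.99, 0, -0.57, -0.56, 0.55, -0.071, 0.071, -0.99, 0, -0.57, -0.56, 0.55, -0.071, 0.071, -0.99, 0, -0.57, -0.56, 0.55, -0.071, 0.071, -0.99, 0, -0.57, -0.56, 0.55, -0.071, 0.071, -0.99, 0, -0.57, -0.56, 0.55, -0.071, 0.071, -0.99, 0, -0.57, -0.56, 0.55, -0.071, 0.071, -0.99])

```text
t: 2.95
ee_pos: [0.484, 0.0186, 0.2002]
eef_rot: [2.781, 1.157, 0.081]
wrist_force: [0.4, 0.0, -0.3]
finger_gap: -0.006
```

```bash
python3 - <<'E'
from pose import *
s=get_state();print(s['t'],s['ee_pos'],loc(s['ee_pos']),s['joints'],s['wrist_force'])
to(-150,0,24,RP)
E
```

```text
2.95 [0.48400784 0.01855902 0.20022701] [-168.76971102   -1.30842079] [-0.06040603  0.24974721  1.75773986 -0.10669102  1.03206073 -0.79902829] [ 0.36751153  0.04142569 -0.25929265]
shift [ 0.007 -0.029  0.886] turn [-0.     0.    -0.003] rows>= 5.0
```

Call:
jog_arm(moves=[0, 0.006, -0.01, 0.2, 0, 0, 0, 0, 0.006, -0.02, 0.4, 0, 0, 0, 0, 0.006, -0.025, 0.6, 0, 0, 0, 0, 0.006, -0.03, 0.75, 0, 0, 0, 0, 0.006, -0.03, 0.85, 0, 0, 0, 0, 0.006, -0.03, 0.885, 0, 0, 0, 0, 0.006, -0.03, 0.885, 0, 0, 0, 0, 0.006, -0.03, 0.885, 0, 0, 0])

```text
t: 3.62
ee_pos: [0.4984, 0.006, 0.0247]
eef_rot: [2.782, 1.155, 0.081]
wrist_force: [-0.4, -0.4, 0.9]
finger_gap: 0.001
```

```bash
python3 - <<'E'
from pose import *
s=get_state();print(s['t'],s['ee_pos'],loc(s['ee_pos']),s['wrist_force'],s['joint_velocities'])
to(-120,0,24,RP);to(-101,0,24,RP)
snap('scene','s1');crop('s1',180,130,140,110,5,'s1c')
E
```

```text
3.6167 [0.49842582 0.00601922 0.02471412] [-1.49696815e+02 -1.46746083e-01] [-0.42810616 -0.37670841  0.92445255] [ 0.00704132 -0.02892085 -0.01234716  0.00269246  0.00119745 -0.00415754]
shift [0.002 0.147 0.024] turn [-0.     0.    -0.004] rows>= 1.0
shift [0.002 0.241 0.037] turn [-0.     0.    -0.004] rows>= 2.0
```

View pics/s1c.png

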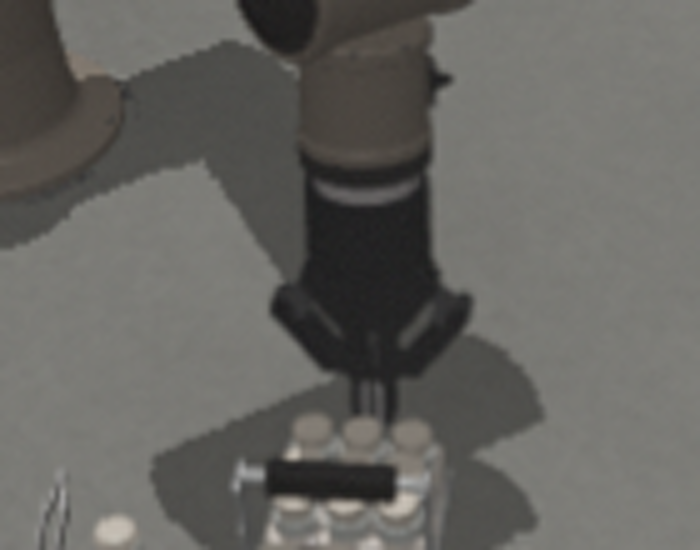

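Call:
jog_arm(moves=[0, 0.002, 0.03, 0.005, 0, 0, 0, 0, 0.002, 0.06, 0.01, 0, 0, 0, 0, 0.002, 0.09, 0.015, 0, 0, 0, 0, 0.002, 0.11, 0.02, 0, 0, 0, 0, 0.002, 0.125, 0.02, 0, 0, 0, 0, 0.002, 0.14, 0.022, 0, 0, 0, 0, 0.002, 0.15, 0.023, 0, 0, 0, 0, 0.002, 0.16, 0.023, 0, 0, 0, 0, 0.002, 0.16, 0.023, 0, 0, 0])

```text
t: 4.42
ee_pos: [0.5221, -0.0166, 0.0252]
eef_rot: [2.781, 1.155, 0.083]
wrist_force: [-0.3, 0.4, 0.2]
finger_gap: -0.002
```

```bash
cat > st.py <<'E'
from pose import *
s=get_state();f=s['wrist_force'];d=np.array([np.cos(q[2]),np.sin(q[2])])
print(s['t'],'loc',np.round(loc(s['ee_pos']),1),'z',round(s['ee_pos'][2],4),'F along x',round(f[:2]@d,2),'F',np.round(f,2),'gap',s['finger_gap'])
E
python3 - <<'E'
import st
from pose import *
to(-101,0,24,RP)
snap('top','t1');crop('t1',255,150,130,135,4.44,'t1c')
snap('wrist','w3')
E
```

```text
4.4167 loc [-117.     0.3] z 0.0252 F along x -0.52 F [-0.29  0.45  0.23] gap -0.002238543429823365
shift [-0.001  0.078  0.017] turn [ 0.    -0.    -0.004] rows>= 1.0
```

View pics/t1c.png

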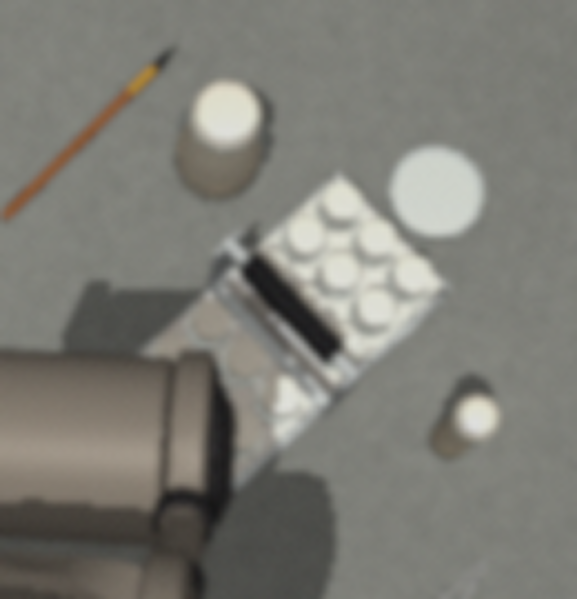

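View pics/w3.png

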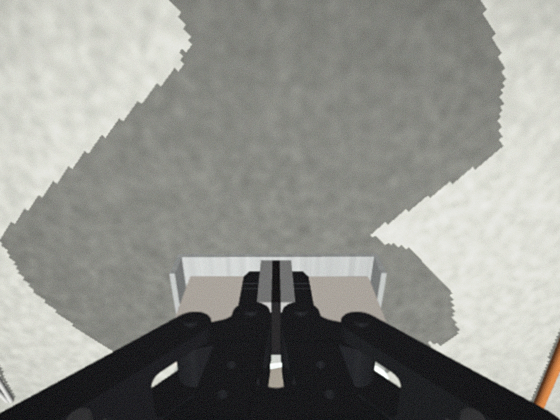

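Call:
jog_arm(moves=[0, 0, 0.01, 0.002, 0, 0, 0, 0, 0, 0.02, 0.004, 0, 0, 0, 0, 0, 0.03, 0.006, 0, 0, 0, 0, 0, 0.04, 0.008, 0, 0, 0])

```text
t: 4.85
ee_pos: [0.5278, -0.0221, 0.0247]
eef_rot: [2.781, 1.156, 0.083]
wrist_force: [-1.3, -0.1, 1.3]
finger_gap: -0.003
```

```bash
python3 st.py
```

```text
4.85 loc [-109.     0.4] z 0.0247 F along x -0.91 F [-1.34 -0.07  1.27] gap -0.002789781508941936
```

Call:
jog_arm(moves=[0, 0, 0.008, 0.002, 0, 0, 0, 0, 0, 0.016, 0.003, 0, 0, 0, 0, 0, 0.023, 0.004, 0, 0, 0, 0, 0, 0.03, 0.006, 0, 0, 0])

```text
t: 5.18
ee_pos: [0.5322, -0.0266, 0.0244]
eef_rot: [2.781, 1.156, 0.083]
wrist_force: [-0.6, 0.5, 1.6]
finger_gap: -0.001
```

```bash
python3 - <<'E'
import st
from pose import *
to(-101,0,24,RP)
snap('top','t2');crop('t2',255,150,130,135,4.44,'t2c');snap('scene','s2');crop('s2',180,190,130,115,5,'s2c')
E
```

```text
5.1833 loc [-102.7    0.3] z 0.0244 F along x -0.77 F [-0.62  0.47  1.55] gap -0.001151615221291863
shift [-0.001  0.008  0.003] turn [ 0.    -0.    -0.004] rows>= 1.0
```

View pics/t2c.png

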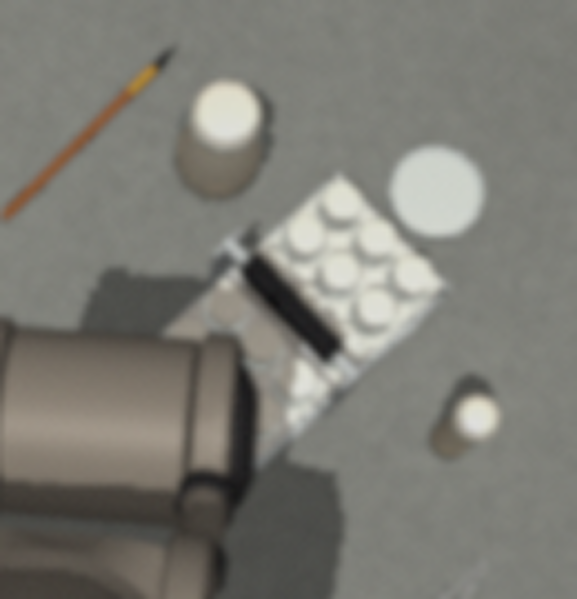

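View pics/s2c.png

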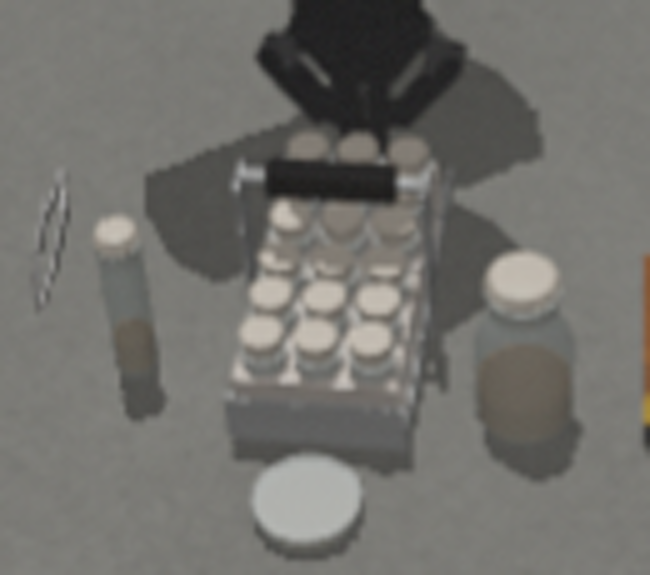

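Call:
jog_arm(moves=[0, 0, 0.004, 0.001, 0, 0, 0, 0, 0, 0.008, 0.002, 0, 0, 0])

```text
t: 5.45
ee_pos: [0.5335, -0.0278, 0.0242]
eef_rot: [2.781, 1.156, 0.083]
wrist_force: [-2.0, 1.3, 1.1]
finger_gap: -0.002
```

```bash
python3 st.py
```

```text
5.45 loc [-100.9    0.3] z 0.0242 F along x -2.33 F [-1.99  1.31  1.09] gap -0.001559292538842121
```

Call:
jog_arm(moves=[0, 0, 0.004, 0.001, 0, 0, 0])

```text
t: 5.53
ee_pos: [0.5339, -0.0283, 0.0241]
eef_rot: [2.781, 1.156, 0.082]
wrist_force: [-2.8, 2.4, 3.0]
finger_gap: 0.004
```

```bash
python3 - <<'E'
import st
from pose import *
snap('top','t3');crop('t3',285,185,80,70,7.5,'t3c')
E
```

```text
5.5333 loc [-100.3    0.2] z 0.0241 F along x -3.64 F [-2.75  2.39  3.05] gap 0.004126089168035552
```

View pics/t3c.png

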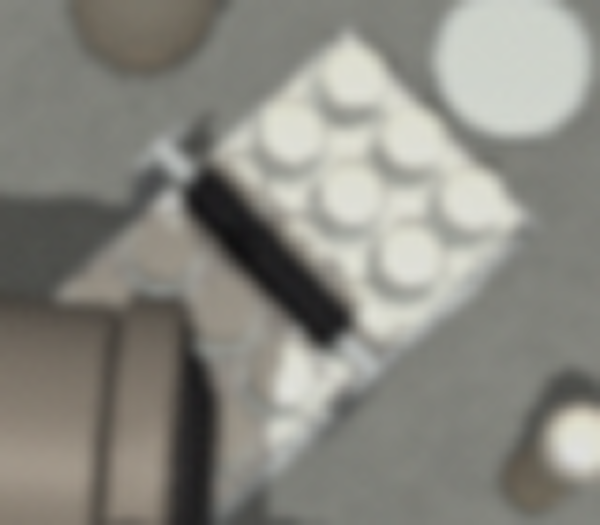

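Call:
jog_arm(moves=[0, 0, 0.001, 0, 0, 0, 0])

```text
t: 5.67
ee_pos: [0.5339, -0.0284, 0.0241]
eef_rot: [2.782, 1.156, 0.082]
wrist_force: [-1.4, 2.3, 2.3]
finger_gap: 0.002
```

```bash
python3 - <<'E'
import st
from pose import *
to(-170,0,60,RP)
to(-170,0,200,RP)
E
```

```text
5.6667 loc [-100.3    0.2] z 0.0241 F along x -2.6 F [-1.4   2.29  2.32] gap 0.0021712955293198043
shift [-0.003 -0.32  -0.226] turn [-0.    -0.    -0.004] rows>= 2.0
shift [-0.002 -0.223 -0.92 ] turn [-0.    -0.    -0.004] rows>= 5.0
```

Firm contact. I'll back straight out, rise, then turn to look.

Call:
jog_arm(moves=[0, 0, -0.1, -0.02, 0, 0, 0, 0, 0, -0.25, -0.05, 0, 0, 0, 0, 0, -0.35, -0.15, 0, 0, 0, 0, 0, -0.33, -0.35, 0, 0, 0, 0, 0, -0.25, -0.55, 0, 0, 0, 0, 0, -0.22, -0.75, 0, 0, 0, 0, 0, -0.22, -0.92, 0, 0, 0, 0, 0, -0.22, -0.92, 0, 0, 0])

```text
t: 6.33
ee_pos: [0.4885, 0.0202, 0.2074]
eef_rot: [2.775, 1.153, 0.101]
wrist_force: [0.7, 0.4, 0.3]
finger_gap: -0.0
```

```bash
python3 - <<'E'
import st
from pose import *
to(-20,-110,330,RG)
snap('top','t4');crop('t4',255,150,130,135,4.44,'t4c')
E
```

```text
6.3333 loc [-166.7    3. ] z 0.2074 F along x 0.23 F [0.68 0.36 0.3 ] gap -5.74517203637051e-05
shift [-0.554  0.821 -0.501] turn [ 0.07  -0.08   0.994] rows>= 13.0
```

View pics/t4c.png

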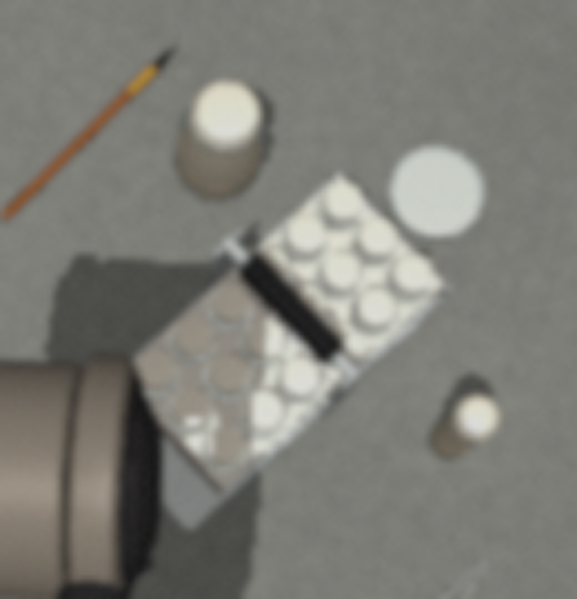

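Call:
jog_arm(moves=[0.6, -0.55, 0.82, -0.5, 0.07, -0.08, 0.994, 0.6, -0.55, 0.82, -0.5, 0.07, -0.08, 0.994, 0.6, -0.55, 0.82, -0.5, 0.07, -0.08, 0.994, 0.6, -0.55, 0.82, -0.5, 0.07, -0.08, 0.994, 0.6, -0.55, 0.82, -0.5, 0.07, -0.08, 0.994, 0.6, -0.55, 0.82, -0.5, 0.07, -0.08, 0.994, 0.6, -0.55, 0.82, -0.5, 0.07, -0.08, 0.994, 0.6, -0.55, 0.82, -0.5, 0.07, -0.08, 0.994, 0.6, -0.55, 0.82, -0.5, 0.07, -0.08, 0.994, 0.6, -0.55, 0.82, -0.5, 0.07, -0.08, 0.994, 0.6, -0.55, 0.82, -0.5, 0.07, -0.08, 0.994, 0.6, -0.55, 0.82, -0.5, 0.07, -0.08, 0.994, 0.6, -0.55, 0.82, -0.5, 0.07, -0.08, 0.994, 0.6, -0.55, 0.82, -0.5, 0.07, -0.08, 0.994, 0.6, -0.55, 0.82, -0.5, 0.07, -0.08, 0.994])

```text
t: 7.63
ee_pos: [0.5134, -0.1628, 0.3247]
eef_rot: [2.906, -1.187, -0.011]
wrist_force: [0.3, -0.3, -0.5]
finger_gap: 0.601
```

```bash
python3 - <<'E'
import st
from pose import *
snap('wrist','w4');
u=proj('w4',T(q,[(-118,50,22),(97,-50,38),(-118,-50,22),(97,50,38)]));print(u)
cv2.imwrite('pics/w4s.png',cv2.imread('pics/w4.png'))
x0=int(u[:,0].min())-10;y0=max(0,int(u[:,1].min())-12)
print(x0,y0);crop('w4',x0,y0,220,145,3.6,'w4c')
E
```

```text
7.6333 loc [ -20.7 -110.1] z 0.3247 F along x 0.42 F [ 0.29 -0.3  -0.52] gap 0.6005486444929182
[[193.10939394  26.28516134]
 [375.8890179  116.09292672]
 [198.11654156 115.06706068]
 [382.9944214   23.79406124]]
183 11
```

View pics/w4c.png

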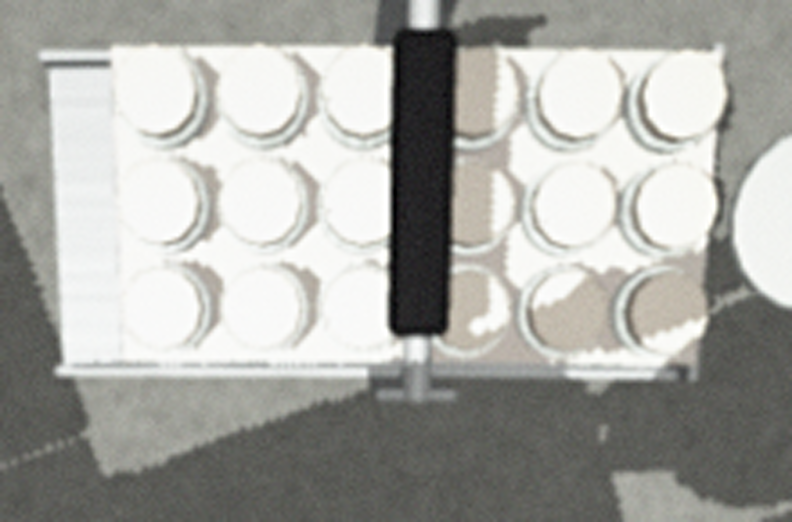

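```bash
cat > fit3.py <<'E'
from pose import *
from fit2 import mk,least_squares
def c(p): return np.array(p,float)/3.6+[183,11]
w=[([42,54],(-118,50.5,22)),([57,373],(-118,-50.5,22)),([697,380],(97,-50.5,38)),([722,48],(97,50.5,38)),
([397,30],(-8,37,125)),([455,32],(8,37,125)),([447,333],(8,-37,125)),([389,330],(-8,-37,125))]
obs=[('w4',c(a),b) for a,b in w]
qq=least_squares(mk(obs),q,loss='soft_l1').x
print(qq,np.degrees(qq[2]),np.round(mk(obs)(qq).reshape(-1,2),1).tolist())
def L(uv,z): return [np.round(loc(p),1).tolist() for p in onz('w4',c(uv),z)]
print(L([[112,45],[120,360],[718,50],[703,363]],.05),'sleeve',L([[422,182]],.125))
# sleeve height triangulated from w4+w2
P=np.array([422,182])
E
python3 fit3.py
```

```text
[ 0.60574688 -0.09946235 -0.78109617] -44.75351397137052 [[-0.7, -0.5], [-0.3, 0.6], [-0.3, 0.5], [0.3, -0.4], [-0.8, -1.0], [1.2, -1.4], [0.8, 1.8], [-0.1, 2.5]]
[[-88.8, 47.4], [-90.5, -44.4], [93.2, 46.6], [96.1, -44.7]] sleeve [[0.5, 1.2]]
```

```bash
sed -i 's/^q=.*/q=np.array([.6056,-.0990,np.radians(-44.6)])/' pose.py; python3 - <<'E'
from pose import *
to(0,0,200,RG);to(0,0,95,RG)
E
```

```text
shift [ 0.109 -0.553  0.622] turn [0.003 0.003 0.002] rows>= 5.0
shift [ 0.112 -0.555  1.147] turn [0.003 0.003 0.002] rows>= 7.0
```

Call:
jog_arm(moves=[0.6, 0.109, -0.553, 0.4, 0.003, 0.003, 0.002, 0.6, 0.109, -0.553, 0.5, 0.003, 0.003, 0.002, 0.6, 0.109, -0.553, 0.62, 0.003, 0.003, 0.002, 0.6, 0.109, -0.553, 0.62, 0.003, 0.003, 0.002, 0.6, 0.109, -0.553, 0.62, 0.003, 0.003, 0.002, 0.6, 0.109, -0.553, 0.62, 0.003, 0.003, 0.002, 0.6, 0.109, -0.553, 0.62, 0.003, 0.003, 0.002, 0.6, 0.109, -0.553, 0.62, 0.003, 0.003, 0.002])

```text
t: 8.35
ee_pos: [0.606, -0.0998, 0.2027]
eef_rot: [-2.906, 1.192, -0.005]
wrist_force: [-0.1, -0.7, 0.5]
finger_gap: 0.602
```

```bash
python3 - <<'E'
import st
from pose import *
to(0,0,95,RG)
snap('wrist','w5');snap('scene','s5');crop('s5',180,130,140,115,5,'s5c')
E
```

```text
8.35 loc [ 0.9 -0.3] z 0.2027 F along x 0.38 F [-0.13 -0.68  0.51] gap 0.6017395364703956
shift [-0.006 -0.001  0.538] turn [-0.001 -0.002  0.   ] rows>= 3.0
```

View pics/w5.png

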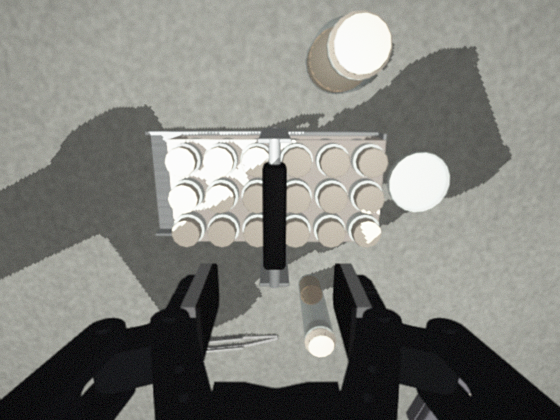

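View pics/s5c.png

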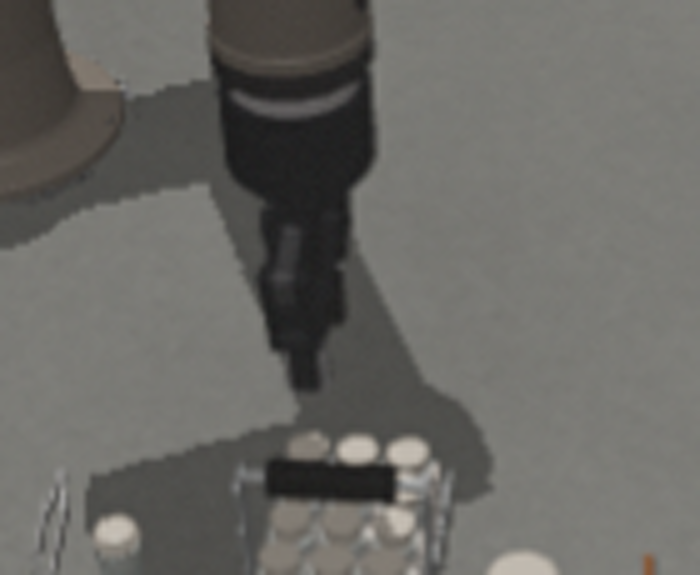

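```bash
python3 - <<'E'
from pose import *
s=get_state();p=s['ee_pos'].copy()
for z in (.2,.125,.105): p[2]=z; print((proj('s5',[p])-[180,130])*5)
print(proj('w5',T(q,[(0,37,125),(0,-37,125),(0,0,125)])))
E
```

```text
[[314.52054746 358.6804303 ]]
[[323.60658911 463.22719465]]
[[325.92420616 489.76453304]]
[[273.68284576 166.56545533]
 [273.77282324 271.86266046]
 [273.7283465  221.72302866]]
```

Call:
jog_arm(moves=[0.6, -0.005, -0.008, 0.12, 0, 0, 0, 0.6, -0.005, -0.008, 0.24, 0, 0, 0, 0.6, -0.005, -0.008, 0.36, 0, 0, 0, 0.6, -0.005, -0.008, 0.46, 0, 0, 0, 0.6, -0.005, -0.008, 0.53, 0, 0, 0, 0.6, -0.005, -0.008, 0.54, 0, 0, 0, 0.6, -0.005, -0.008, 0.54, 0, 0, 0], grip_force=60)

```text
t: 9.03
ee_pos: [0.6066, -0.0987, 0.0954]
eef_rot: [-2.905, 1.194, -0.006]
wrist_force: [1.4, 0.1, 1.1]
finger_gap: 0.599
```

```bash
python3 - <<'E'
import st
from pose import *
snap('wrist','w6');snap('scene','s6');crop('s6',180,130,140,115,5,'s6c')
to(0,0,95,RG)
E
```

```text
9.0333 loc [0.5 0.9] z 0.0954 F along x 0.9 F [1.41 0.15 1.13] gap 0.5994070343569097
shift [-0.006  0.008  0.009] turn [-0.002 -0.004 -0.001] rows>= 1.0
```

View pics/w6.png

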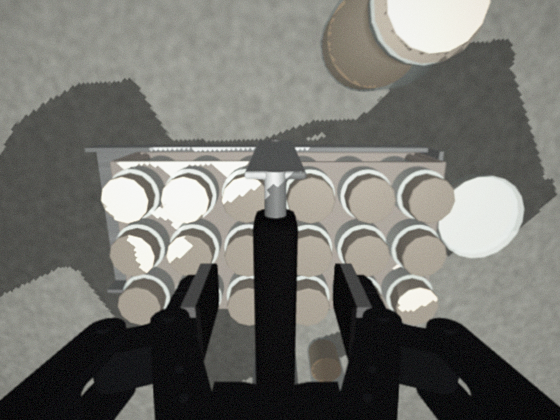

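View pics/s6c.png

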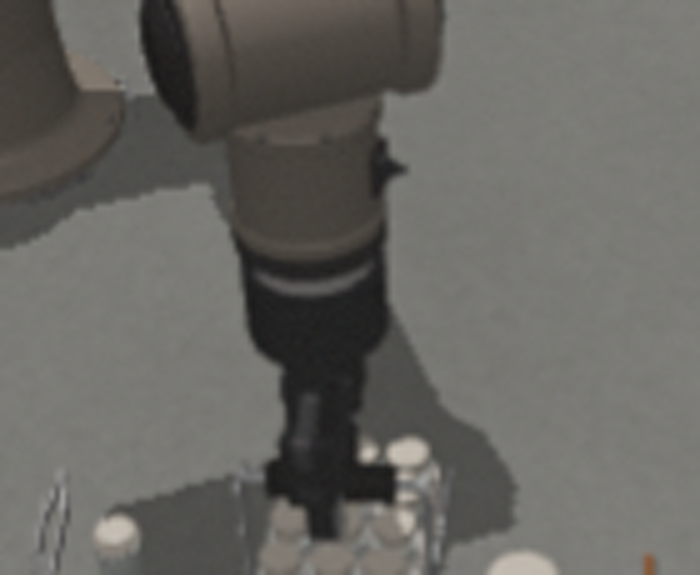

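Call:
jog_arm(moves=[0, 0, -0.005, 0, 0, 0, 0, 0, 0, -0.005, 0, 0, 0, 0, 0, 0, -0.005, 0, 0, 0, 0, 0, 0, -0.005, 0, 0, 0, 0, 0, 0, -0.005, 0, 0, 0, 0, 0, 0, -0.005, 0, 0, 0, 0, 0, 0, -0.005, 0, 0, 0, 0, 0, 0, -0.005, 0, 0, 0, 0], grip_force=80)

```text
t: 9.8
ee_pos: [0.6087, -0.0979, 0.0982]
eef_rot: [-2.905, 1.193, -0.013]
wrist_force: [-0.6, 0.9, 5.6]
finger_gap: 0.174
```

```bash
python3 - <<'E'
import st
from pose import *
snap('wrist','w7')
E
```

```text
9.8 loc [1.5 3. ] z 0.0982 F along x -1.05 F [-0.62  0.87  5.64] gap 0.17361344600548112
```

View pics/w7.png

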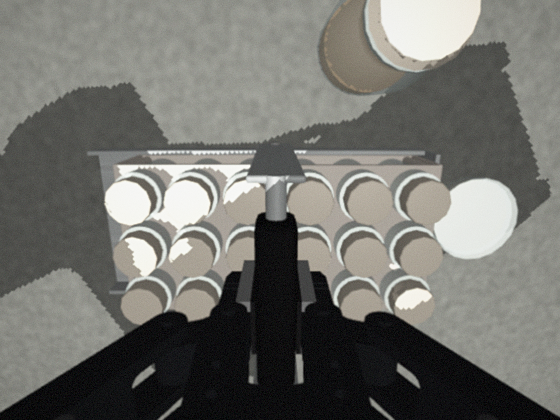

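Call:
jog_arm(moves=[0, 0, 0, -0.01, 0, 0, 0, 0, 0, 0, -0.025, 0, 0, 0, 0, 0, 0, -0.045, 0, 0, 0, 0, 0, 0, -0.07, 0, 0, 0, 0, 0, 0, -0.1, 0, 0, 0, 0, 0, 0, -0.13, 0, 0, 0, 0, 0, 0, -0.16, 0, 0, 0])

```text
t: 10.43
ee_pos: [0.6085, -0.0979, 0.1308]
eef_rot: [-2.905, 1.193, -0.013]
wrist_force: [-0.2, -0.4, -6.5]
finger_gap: 0.169
```

```bash
python3 - <<'E'
import st
from pose import *
snap('wrist','w8');snap('scene','s8');crop('s8',180,110,140,120,5,'s8c')
s=get_state();R=Ro.from_rotvec(s['eef_rot']).as_matrix();print(np.round(R,4),s['wrist_torque'])
E
```

```text
10.4333 loc [1.3 2.8] z 0.1308 F along x 0.18 F [-0.16 -0.42 -6.52] gap 0.16896608651785167
[[ 0.7114 -0.7027  0.0109]
 [-0.7027 -0.7114 -0.0027]
 [ 0.0097 -0.0058 -0.9999]] [ 0.04483138 -0.01578199  0.00384871]
```

View pics/s8c.png

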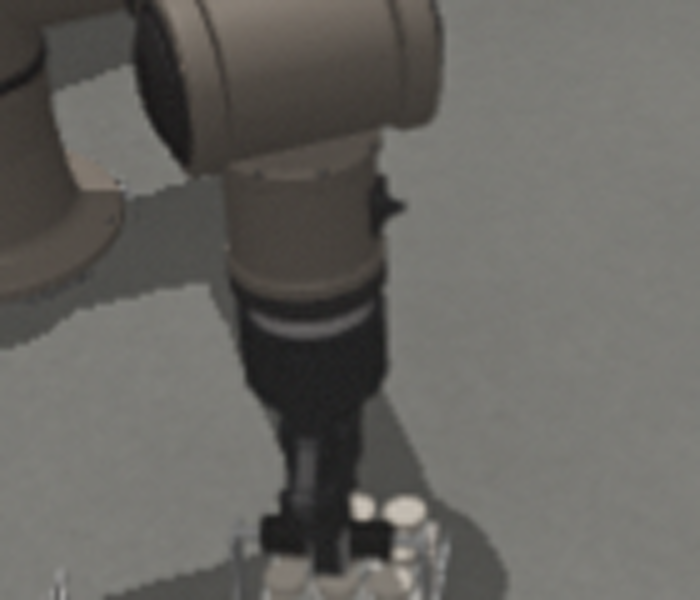

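View pics/w8.png

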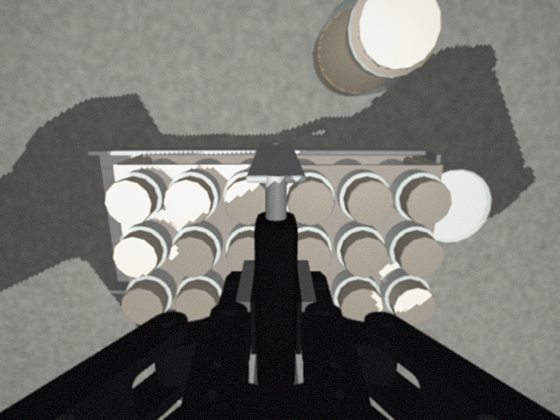

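Call:
jog_arm(moves=[0, 0, 0, -0.03, 0, 0, 0, 0, 0, 0, -0.06, 0, 0, 0, 0, 0, 0, -0.1, 0, 0, 0, 0, 0, 0, -0.14, 0, 0, 0, 0, 0, 0, -0.18, 0, 0, 0, 0, 0, 0, -0.21, 0, 0, 0, 0, 0, 0, -0.23, 0, 0, 0, 0, 0, 0, -0.24, 0, 0, 0, 0, 0, 0, -0.24, 0, 0, 0, 0, 0, 0, -0.24, 0, 0, 0, 0, 0, 0, -0.24, 0, 0, 0, 0, 0, 0, -0.24, 0, 0, 0, 0, 0, 0, -0.24, 0, 0, 0])

```text
t: 11.62
ee_pos: [0.6086, -0.0979, 0.1794]
eef_rot: [-2.905, 1.193, -0.016]
wrist_force: [-0.4, -0.3, -7.7]
finger_gap: 0.172
```

```bash
python3 - <<'E'
import st
from pose import *
s=get_state();print(Ro.from_rotvec(s['eef_rot']).as_matrix()[2],s['joint_velocities'])
snap('scene','s9');crop('s9',180,100,140,120,5,'s9c');snap('wrist','w9');snap('top','t9');crop('t9',255,150,130,135,4.44,'t9c')
E
```

```text
11.6167 loc [1.4 2.9] z 0.1794 F along x -0.03 F [-0.37 -0.34 -7.67] gap 0.17221460371380667
[ 0.00906022 -0.00550476 -0.9999438 ] [ 0.00029272 -0.0018351  -0.00137719 -0.00098251 -0.00057927 -0.00288555]
```

View pics/s9.png

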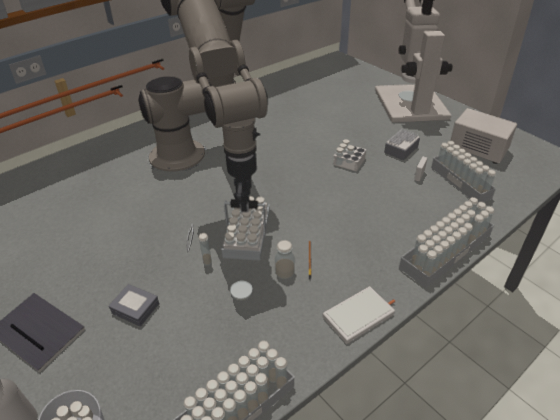

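View pics/w9.png

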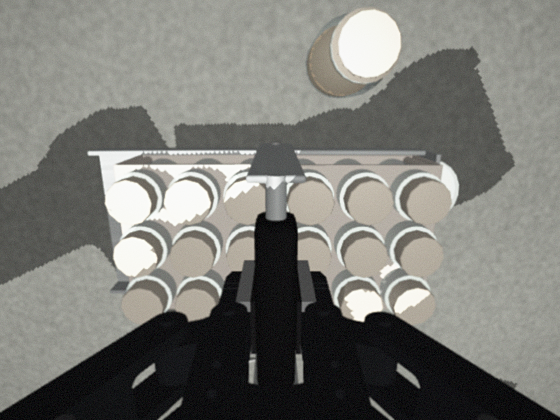

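View pics/t9c.png

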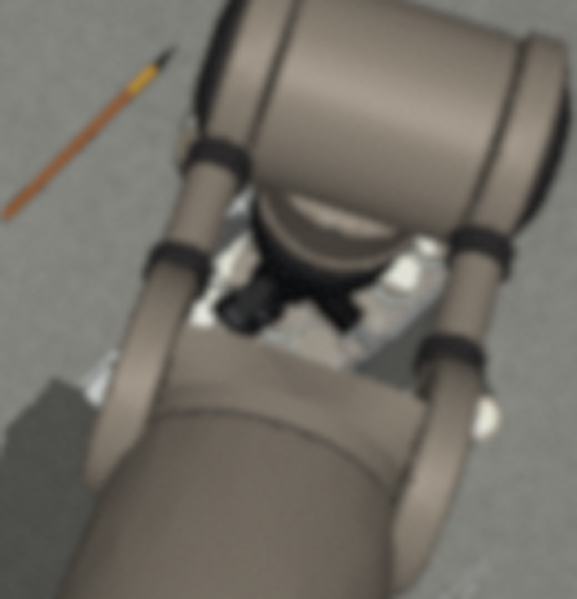

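```bash
python3 - <<'E'
from h import *
print(finish_job()); s=get_state(); print(s['t'],s['ee_pos'])
E
```

```text
the job is handed in; nothing more can be done
None
the job is handed in; nothing more can be done
```

I pushed the slipped rack back flush, lifted the carrier by the middle of its handle with both racks in it, and handed the job in while holding it up. The last state reading before hand-in was at 11.6 s of the 48 s allowed.

- **Push:** I pushed the slipped rack's outer end low down with the shut fingers. The force along the carrier rose to about 3.6 N, above the 1–2 N needed to slide the rack alone. The wrist picture afterwards put the rack's outer face at about −90 mm along the carrier, where it should be when flush. The carrier had not visibly moved.
- **Lift:** I gripped the sleeve at 80 N, about 1–3 mm from its middle. The gripper rose 81 mm. The wrist force read 7.7 N, and joint speeds were close to zero.
- **Level:** The carrier looks the same in the wrist camera before and after the lift. The tool is about 0.6° off vertical, the same as when it gripped.
- **Bystanders:** In the last pictures, the objects beside the carrier that I could see looked unmoved. The arm hid part of the overhead view.

**One thing that disagreed:** as the fingers closed, the gripper rose 3 mm and shifted about 2 mm sideways, with 5.6 N of upward force. I put this down to the pads swinging forward as they shut. The grip held through the lift.

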